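Square up a stack of mask plates and hold the telescopic magnifier over it

TASK

Tap the loose stack of four mask plates square into the corner of the inspection fixture, so that all their edges line up and touch both fences. Then grip the handle of the telescopic magnifier so that its button is squeezed in, pull it out past the first stop to the second stop, over the stack, and finish while still holding it fully out there with the button in, because its spring draws it back. Leave the plates squared and the other things on the bench where they are.

Things in the scene. Friction and masses are not known exactly. Their poses are not given: they have to be found in the camera images.
- station: Fixed inspection fixture. Origin: on the bench, under the centre of the squared stack's place; station axes x, y below are its own, z up. Two aluminium fences make a corner on its +x and -y sides; the -x and +y sides are open. The telescopic boom lies above x = 0, pulling out to +y; its fixed tube (radius 18 mm) spans y -370 to -210 mm, on a pillar at y -345 to -285. A strip 8 mm high joins both.
- stack_spot (a point): Centre of the squared stack's place, on top of the black plinth, 24 mm above the bench. The plinth spans station x -35 to 50, y -50 to 35 mm; squared plates overhang it by 15 mm on the open -x and +y sides, above bare bench: a fingertip lowered there to 12 to 20 mm over the bench pushes on all four edges at once. A low-friction liner: the plates slide easily.
- fence_x (a point): Middle of the inner face of the +x fence, top edge, at station (50, -12) mm and 44 mm above the bench; the face lies at x = 50 mm, from y = -60 to 35 mm.
- fence_y (a point): Middle of the inner face of the -y fence, top edge, at station (0, -50) mm, 44 mm above the bench; the face lies at y = -50 mm, from x = -50 to 50 mm.
- handle (a point): Grey grip block, 32 mm wide (station x), 40 along the boom (y), 32 high; origin at its centre, 110 mm above the bench, axes as the station. It only slides along y: at station (0, -185) mm retracted, (0, -65) at the second stop. Take it from above, a finger on each x side (both free): the finger on the -x side squeezes the button in.
- release (a joint): Spring push button on the handle's -x side: 0 = out, 0.006 m = fully in (towards +x). 2.7 N start it, 8.1 N push it fully in; it springs back. Less than 4 mm in, a catch holds the boom at the retracted end or at the first stop; from 4 mm in the boom slides freely.
- button_face (a point): Centre of the button's outer face: a black block 26 mm long (y), 22 mm high, standing 7 mm proud of the handle's -x side (1 mm when in); handle and button measure 39 mm over all, 33 mm with the button in.
- boom (a joint): Pull-out of the telescopic boom towards station +y: 0 = retracted (start), 0.060 m = first stop, 0.120 m = second stop, the end of travel. With the button in it slides past the first stop. A spring draws it back (3 N retracted, 5.4 N at the second stop, plus 0.8 N friction); nothing catches it at the second stop, it must be held.
- lens (a point): Centre of the round magnifier (68 mm across its black rim, 10 mm thick) on the end of the boom, 65 mm ahead (+y) of the handle's centre, 110 mm above the bench. At the second stop it is over the centre of the squared stack.
- plate1_mid (a point): Centre of mask plate 1 (1 = lowest, 4 = top): rigid metal-coated plate 100 x 100 x 4 mm, about 100 g, axes along its edges. At the start shifted 8 to 22 mm towards station -x and 8 to 22 mm towards +y from its squared place and turned up to 3.5 degrees. Squared, it is at station x = 0, y = 0, 26 mm above the bench, its edges on both fences.
- plate2_mid (a point): Centre of mask plate 2 (1 = lowest, 4 = top): rigid metal-coated plate 100 x 100 x 4 mm, about 100 g, axes along its edges. At the start shifted 8 to 22 mm towards station -x and 8 to 22 mm towards +y from its squared place and turned up to 3.5 degrees. Squared, it is at station x = 0, y = 0, 30 mm above the bench, its edges on both fences.
- plate3_mid (a point): Centre of mask plate 3 (1 = lowest, 4 = top): rigid metal-coated plate 100 x 100 x 4 mm, about 100 g, axes along its edges. At the start shifted 8 to 22 mm towards station -x and 8 to 22 mm towards +y from its squared place and turned up to 3.5 degrees. Squared, it is at station x = 0, y = 0, 34 mm above the bench, its edges on both fences.
- plate4_mid (a point): Centre of mask plate 4 (1 = lowest, 4 = top): rigid metal-coated plate 100 x 100 x 4 mm, about 100 g, axes along its edges. At the start shifted 8 to 22 mm towards station -x and 8 to 22 mm towards +y from its squared place and turned up to 3.5 degrees. Squared, it is at station x = 0, y = 0, 38 mm above the bench, its edges on both fences.
- objective1: Bystander: brass microscope objective standing upright, 34 mm wide, 48 mm high, loose; origin under its centre.
- objective2: Bystander: a second brass objective like objective1.
- dish: Bystander: round closed dish, 94 mm wide, 20 mm high, loose; origin under its centre.
- tweezers: Bystander: steel tweezers lying flat, about 130 mm long along their y, 6 mm high, loose; origin near the middle, at the underside.
- bottle: Bystander: white bottle, 60 mm wide, 130 mm high, loose; origin under its centre.
- maskbox: Bystander: flat closed plastic mask box, 125 x 125 x 27 mm, loose; origin under its centre.

How it is judged:
By the outcome, as a careful person would: the job done as asked, in the order asked, and still so for the second after the job is handed in, while the arm keeps its last pose, push and grip.
It also fails if it takes over 56 s, if anything falls off the work surface, if the arm or the gripper's body presses on something with over 40 N, if the wrist force passes 120 N, or if a joint passes its speed limit or range.

ROBOT

A 6-joint arm with a two-finger parallel gripper is mounted at the origin on the work surface. World frame = base frame: x ahead of the robot, y to its left, z up, the work surface at z = 0. Lengths are in m, angles in rad, forces in N, time in s.
With the tool pointing down it reaches from about 0.35 to 0.975 m from the base axis. Payload 4.9 kg.
Tool frame: the origin (TCP) lies at the centre of the arm's flange, where the gripper is bolted on; the fingertips stand env.tcp_to_tips ahead of it and the grasp point (between the pads) lies 155 mm ahead of it (env.tcp_to_tips is the distance from the TCP to the fingertips, in m); z points along the fingers, y is the line along which they close (so a half turn about z gives the same grasp; the last joint's range is limited). The gripper opens to 85 mm and grips with 20 to 120 N. Pads are 22 mm wide; open, the fingers measure 114 mm over their backs; the gripper's body (76 mm by 85 mm) begins 54 mm behind the grasp point. The pads swing forward as they close: fully open they stand 13 mm farther back than shut.
Start: joints at [-1.246, 0.053, 1.613, -0, 1.476, -0.119], TCP at [0.268, -0.564, 0.405] pointing down, gripper open.
Joint ranges: [-3.01, 3.01], [-1.01, 2.22], [0.06, 2.58], [-1.02, 4.17], [0.09, 2.62], [-3.14, 3.14]. Speed limits (rad/s): [2.57, 2.57, 3.14, 3.14, 3.14, 3.14].

INTERFACE

Orientations are given as a unit quaternion [x, y, z, w].
In Python, from station import status, vision, job_done, env gives the robot as it stands.
- The arm moves only by the tool carry_out, never from a script. Its arguments are lists of equal length, an entry for each row: "xyz": the shift along the tool's x, y, z in units of 30 mm (1.0 is 30 mm), a list of three; "yaw": the turn about the tool's z in units of 5 degrees (1.0 is 5 degrees); "jaw": the gripper command: -1 is fully open, 1 is shut, values between are in proportion. A call has 1 to 8 rows; each row shifts and turns the commanded pose from where the row before left it, along the tool's axes as they then stand; what a row does not reach is not made up. A row lasts 1/12 s, in which the tool goes at most 41.7 mm and 7.16 degrees, less where a joint would pass 70% of its speed; a pose out of reach is approached as far as the arm can. A call is refused whole if a number of a shift passes 1 or a number of a turn 1, either way. A call with a gripper value outside its range is refused whole. The fingers move at their own pace and stop on an object; "grip_force" is the grip in N (left out, the last holds). Time passes only in rows, so rows that do not move let the fingers close. It gives the time, the measured TCP pose, the force, the opening and the grip force at its end, in the units of the state.
- status.sense(): the state, without advancing time (a new reading comes with each control period).
- vision.read_camera(name): name is "side" or "top" or "wrist"; returns (picture, depth): 480x640x3 uint8, blue, green, red; 480x640 float32, m along the optical axis (not along the pixel's ray), 0 where there is no reading.
- vision.camera_info(name): a dict with "fx", "fy", "cx", "cy" (pixels), "pose" (4x4, takes a point from camera to world coordinates); the wrist camera has in their place "tool_from_camera" (4x4, takes a point from camera to tool coordinates, whose origin is the TCP and whose axes are the flange's). Camera axes: x right, y up, looking along -z (the intrinsics and any distortion apply to the point x, -y, -z); pixel columns grow to the right and rows downward; lengths in m; the calibration is good to about 2 mm. A picture is of the moment at which its call begins: read the wrist's pose just before it. camera_info takes no time and is no camera call.
- job_done(): hands the job in; it is judged then, once.
The state is a dict: "clock": time; "q": joint angles; "qvel": joint speeds; "joint_efforts": joint torques, N m; "tool_pos": TCP position; "tool_rot": TCP orientation; "force": force on the tool from outside, world axes, zero at the start; "moment": the same for the moment, N m; "grip_width": opening from 0.0 (shut) to 1.0 (fully open); "finger_force": force on a finger pad.
Only numpy, scipy, OpenCV 4.12 (cv2) and the standard library are available. Lean on these libraries where they do the work, as an engineer would, in place of code of your own. Each camera call takes 0.05 s, during which the arm holds its last target. There are 200 camera calls.

## Working session

There is one attempt and no reset: what is moved stays moved. The work goes in short steps, Python scripts to look and compute and a tool call to move; the robot and the scene stay as the last step left them, time stands still between calls to the robot, and variables do not carry over. Pictures are saved under pics/ and viewed, at most 10 in all, crops included, and the job is handed in when it is done.

Besides the shell and the picture viewer there is one more tool, called after "Request:" in YAML: its name, and indented under it one key for each argument. carry_out: Moves the arm, as the interface text tells. Its arguments: {"type":"object","properties":{"xyz":{"type":"array"},"yaw":{"type":"array"},"jaw":{"type":"array"},"grip_force":{"type":"number"}},"required":["xyz","yaw","jaw"]}

```bash
ls; mkdir -p pics; cat > h.py <<'E'
import numpy as np, cv2
from station import status, vision, env
def cam(n):
    im,d=vision.read_camera(n); return im,d,vision.camera_info(n)
def world(ci,d,u,v):
    z=d; x=(u-ci["cx"])/ci["fx"]*z; y=-(v-ci["cy"])/ci["fy"]*z
    p=np.stack([x,y,-z,np.ones_like(z)],-1); return (p@np.array(ci["pose"]).T)[...,:3]
def cloud(ci,d):
    v,u=np.mgrid[0:480,0:640].astype(float); return world(ci,d.astype(float),u,v)
E
python3 - <<'E'
from h import *
s=status.sense(); print({k:np.round(v,3) for k,v in s.items()}, env.tcp_to_tips)
for n in("top","side"):
    im,d,ci=cam(n); cv2.imwrite(f"pics/{n}0.png",im); np.savez(f"{n}0.npz",im=im,d=d); print(n,{k:np.round(v,3) for k,v in ci.items()})
E
```

```text
pics
{'clock': np.float64(0.0), 'q': array([-1.246,  0.053,  1.614,  0.   ,  1.476, -0.119]), 'qvel': array([-0.001, -0.001, -0.   ,  0.001,  0.001,  0.001]), 'joint_efforts': array([ 1.0000e-03, -3.9368e+01, -3.7018e+01, -0.0000e+00,  7.0000e-03,
        0.0000e+00]), 'tool_pos': array([ 0.268, -0.564,  0.403]), 'tool_rot': array([ 0.975,  0.22 , -0.   , -0.001]), 'force': array([-0.045,  0.454,  0.501]), 'moment': array([0.023, 0.017, 0.065]), 'finger_force': np.float64(0.0), 'grip_width': np.float64(0.998)} 0.1734
top {'fx': np.float64(438.529), 'fy': np.float64(438.529), 'cx': np.float64(326.548), 'cy': np.float64(237.226), 'pose': array([[ 0.016,  0.99 , -0.143,  0.449],
       [-1.   ,  0.014, -0.017,  0.109],
       [-0.015,  0.143,  0.99 ,  0.915],
       [ 0.   ,  0.   ,  0.   ,  1.   ]])}
side {'fx': np.float64(505.6), 'fy': np.float64(505.6), 'cx': np.float64(319.181), 'cy': np.float64(241.688), 'pose': array([[ 0.988,  0.108, -0.11 ,  0.452],
       [-0.152,  0.585, -0.797, -0.683],
       [-0.021,  0.804,  0.594,  0.688],
       [ 0.   ,  0.   ,  0.   ,  1.   ]])}
```

View pics/top0.png

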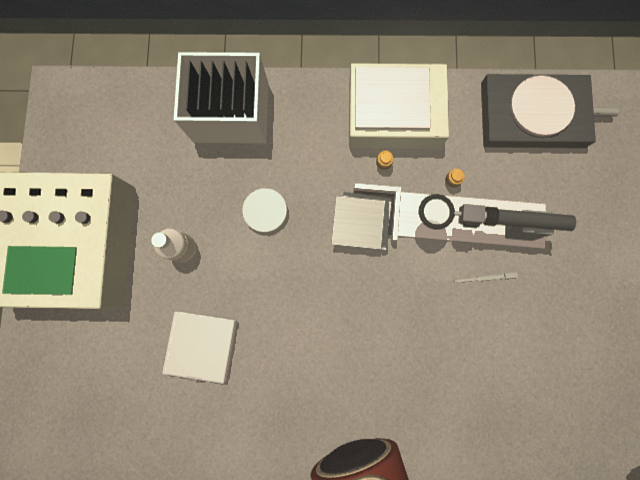

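View pics/side0.png

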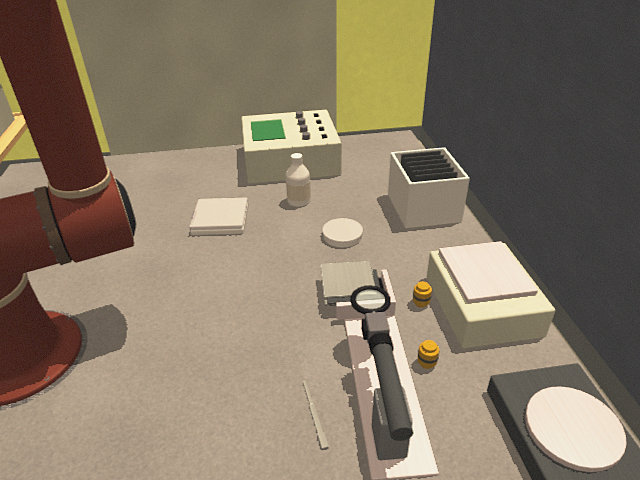

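Top view (image up = world +x, left = world +y): stack at about (361,222), lens (437,211), handle (475,215), tube to (575,222). The fences are around column 397 and row 187, so the station is nearly aligned with the world. The objectives are at (385,160) and (456,177), and the tweezers at (487,277).

```bash
cat > fit.py <<'E'
from h import *
for n in("top","side"):
    f=np.load(f"{n}0.npz"); ci=vision.camera_info(n); P=cloud(ci,f["d"]); im=f["im"].astype(int)
    if n=="top":
        print("bench z",[np.round(P[r,c],4) for r,c in((300,300),(250,450),(130,300))])
        for nm,r,c in(("stack",222,361),("handle",214,474),("tube",219,540),("tubeend",222,570),("fx",187,375),("fy",215,397),("strip",200,420),("o1",160,385),("o2",177,456)): print(nm,np.round(P[r,c],4))
    R=(P[...,0]>.3)&(P[...,0]<.65)&(P[...,1]>-.45)&(P[...,1]<.15)&(f["d"]>0)
    z=P[...,2]
    t=R&(z>.112)&(z<.135); q=P[t]; 
    print(n,"tube/handle pts",len(q),q.min(0),q.max(0))
    vx,vy,x0,y0=cv2.fitLine(q[q[:,1]<-.2][:,:2].astype(np.float32),cv2.DIST_HUBER,0,.01,.01).ravel(); print("line dir deg",np.degrees(np.arctan2(-vx,vy))%180,x0,y0)
    fe=P[R&(z>.0405)&(z<.048)&(P[...,1]>-.16)]; 
    print("fence pts",len(fe), fe.min(0),fe.max(0))
    np.save(f"fe_{n}.npy",fe); 
    h=np.histogram(z[R],bins=np.arange(-.004,.14,.004)); print([(round(b,3),int(a)) for a,b in zip(*h)])
E
python3 fit.py
python3 - <<'E'
import cv2,numpy as np
im=np.load('top0.npz')['im'][160:270,320:590]; cv2.imwrite('pics/c1.png',cv2.resize(im,(800,326),interpolation=cv2.INTER_CUBIC))
E
```

```text
bench z [array([ 0.4498,  0.1773, -0.0017]), array([ 0.5584, -0.1346, -0.0015]), array([ 0.8187,  0.1864, -0.0019])]
stack [0.6082 0.0543 0.0386]
handle [ 0.6103 -0.1465  0.1243]
tube [ 0.6025 -0.2655  0.1246]
tubeend [ 0.5979 -0.3201  0.1231]
fx [0.6803 0.0264 0.0433]
fy [ 0.6233 -0.0183  0.0403]
strip [ 0.6624 -0.0715  0.0087]
o1 [0.7365 0.0063 0.0465]
o2 [ 0.7019 -0.1372  0.0478]
top tube/handle pts 2364 [ 0.58328093 -0.33078731  0.11201045] [ 0.64999727 -0.04846223  0.1299774 ]
line dir deg 175.61395 0.601475 -0.26535964
fence pts 624 [ 0.5551514  -0.02230838  0.04050349] [0.64979331 0.11270832 0.04750656]
[(np.float64(-0.004), 26597), (np.float64(0.0), 14027), (np.float64(0.004), 1827), (np.float64(0.008), 720), (np.float64(0.012), 24), (np.float64(0.016), 25), (np.float64(0.02), 96), (np.float64(0.024), 62), (np.float64(0.028), 61), (np.float64(0.032), 247), (np.float64(0.036), 1631), (np.float64(0.04), 810), (np.float64(0.044), 73), (np.float64(0.048), 18), (np.float64(0.052), 15), (np.float64(0.056), 22), (np.float64(0.06), 15), (np.float64(0.064), 19), (np.float64(0.068), 12
[... 827 characters left out ...]
loat64(0.024), 106), (np.float64(0.028), 120), (np.float64(0.032), 213), (np.float64(0.036), 1319), (np.float64(0.04), 305), (np.float64(0.044), 69), (np.float64(0.048), 70), (np.float64(0.052), 68), (np.float64(0.056), 26), (np.float64(0.06), 45), (np.float64(0.064), 31), (np.float64(0.068), 36), (np.float64(0.072), 36), (np.float64(0.076), 30), (np.float64(0.08), 32), (np.float64(0.084), 30), (np.float64(0.088), 41), (np.float64(0.092), 207), (np.float64(0.096), 174), (np.float64(0.1), 50), (np.float64(0.104), 69), (np.float64(0.108), 677), (np.float64(0.112), 580), (np.float64(0.116), 499), (np.float64(0.12), 1207), (np.float64(0.124), 732), (np.float64(0.128), 1), (np.float64(0.132), 0)]
```

View pics/c1.png

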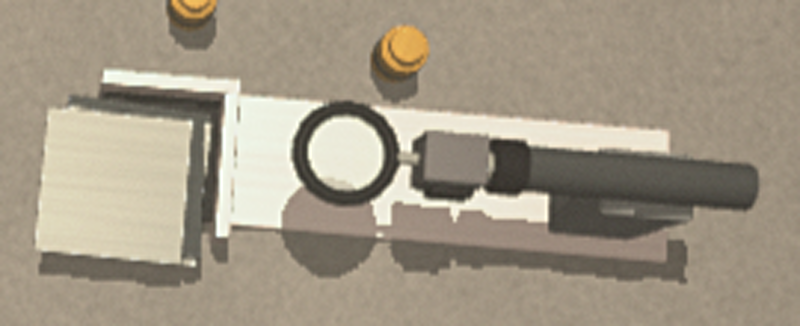

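```bash
python3 - <<'E'
from h import *
a=np.radians(-4.28); ex=np.array([np.cos(a),np.sin(a)]); ey=np.array([-np.sin(a),np.cos(a)])
for n in("top","side"):
    f=np.load(f"{n}0.npz"); ci=vision.camera_info(n); P=cloud(ci,f["d"]); im=f["im"].astype(int)
    X=P[...,:2]@ex; Y=P[...,:2]@ey; z=P[...,2]; ok=f["d"]>0
    R=ok&(P[...,0]>.5)&(P[...,0]<.72)&(P[...,1]>-.4)&(P[...,1]<.15)
    def ext(nm,m): 
        x,y=X[m],Y[m]; print(n,nm,len(x),"X",np.round(np.percentile(x,[1,5,50,95,99]),4),"Y",np.round(np.percentile(y,[1,5,50,95,99]),4),"z",round(np.median(z[m]),4))
    y0=-.19 # rough: handle center
    tb=R&(z>.112)&(Y<-.23); ext("tube",tb)
    hd=R&(z>.12)&(Y>-.215)&(Y<-.16); ext("handle",hd)
    ln=R&(z>.105)&(z<.122)&(Y>-.17); ext("lens",ln)
    br=im.min(-1)>175
    fy=R&(z>.038)&(z<.048)&br&(Y<-.045)&(Y>-.08); ext("fence_y",fy)
    fx=R&(z>.038)&(z<.048)&br&(X>.66); ext("fence_x",fx)
    np.set_printoptions(linewidth=200)
    print("bright ct",fy.sum(),fx.sum())
    pl=R&(z>.034)&(z<.041)&(Y>-.06)&(X<.665); ext("top plate",pl)
    (c,s,ang)=cv2.minAreaRect(np.stack([X[pl],Y[pl]],-1).astype(np.float32)*1000); print(c,s,ang)
    ext("strip",R&(z>.005)&(z<.011)&br)
# bystanders clear positions
E
```

```text
top tube 461 X [0.6071 0.6079 0.6191 0.6328 0.6349] Y [-0.2836 -0.2815 -0.2578 -0.2328 -0.2308] z 0.1216
top handle 313 X [0.6101 0.6122 0.6207 0.6303 0.6318] Y [-0.2144 -0.2118 -0.1884 -0.163  -0.1603] z 0.1229
top lens 1409 X [0.5897 0.5952 0.6176 0.6462 0.6516] Y [-0.1672 -0.1576 -0.0452 -0.0088 -0.0038] z 0.1124Traceback (most recent call last):
  File "<stdin>", line 14, in <module>
  File "<stdin>", line 8, in ext
    return _quantile_unchecked(
        a, q, axis, out, overwrite_input, method, keepdims, weights)
    return _ureduce(a,
                    func=_quantile_ureduce_func,
    ...<5 lines>...
                    overwrite_input=overwrite_input,
                    method=method)
    r = func(a, **kwargs)
    result = _quantile(arr,
                       quantiles=q,
    ...<2 lines>...
                       out=out,
                       weights=wgt)
    slices_having_nans = np.isnan(arr[-1, ...])
                                  ~~~^^^^^^^^^
IndexError: index -1 is out of bounds for axis 0 with size 0
```

```bash
python3 - <<'E'
from h import *
a=np.radians(-4.28); ex=np.array([np.cos(a),np.sin(a)]); ey=np.array([-np.sin(a),np.cos(a)])
np.set_printoptions(linewidth=200)
for n in("top","side"):
    f=np.load(f"{n}0.npz"); ci=vision.camera_info(n); P=cloud(ci,f["d"]); im=f["im"].astype(int)
    X=(P[...,:2]@ex)*1000; Y=(P[...,:2]@ey)*1000; z=P[...,2]*1000; ok=f["d"]>0
    R=ok&(X>520)&(X<690)&(Y>-300)&(Y<190)
    def ext(nm,m): 
        x,y=X[m],Y[m]; print(n,nm,len(x))
        if len(x): print("  X",np.round(np.percentile(x,[1,5,50,95,99]),1),"Y",np.round(np.percentile(y,[1,5,50,95,99]),1),"z",round(np.median(z[m]),1))
    ext("tube",R&(z>112)&(Y<-130))
    ext("handle",R&(z>119)&(Y>-122)&(Y<-70))
    ln=R&(z>104)&(z<122)&(Y>-72); ext("lens",ln)
    br=im.min(-1)>165
    ext("fence_y",R&(z>36)&(z<48)&br&(Y>10)&(Y<45)&(X<665))
    ext("fence_x",R&(z>36)&(z<48)&br&(X>660))
    ext("fences all",R&(z>40)&(z<48)&((Y>10)&(Y<45)|(X>660)))
    pl=R&(z>35)&(z<41)&(Y>40)&(X<660); ext("top plate",pl)
    print(cv2.minAreaRect(np.stack([X[pl],Y[pl]],-1).astype(np.float32)))
    ext("strip",R&(z>4)&(z<11)&br)
E
```

```text
top tube 1312
  X [605.8 607.8 618.9 633.2 634.9] Y [-282.7 -276.7 -206.8 -136.1 -131.1] z 121.9
top handle 441
  X [599.1 602.2 618.4 635.2 636.9] Y [-118.8 -116.7  -99.1  -81.2  -80.1] z 124.7
top lens 1021
  X [589.4 593.3 620.7 647.3 652.1] Y [-67.6 -62.  -35.   -7.3  -3.1] z 111.7
top fence_y 210
  X [573.1 577.2 617.8 659.4 664.2] Y [25.3 25.7 30.1 34.4 34.7] z 42.9
top fence_x 227
  X [662.2 666.  675.8 680.5 681.2] Y [ 25.6  27.4  66.6 113.8 118. ] z 43.2
top fences all 472
  X [572.9 581.1 670.4 679.8 680.8] Y [ 25.3  26.2  34.5 110.1 118. ] z 43.1
top top plate 2263
  X [552.2 556.5 602.4 648.1 653.1] Y [ 46.8  54.2 101.6 150.1 154.4] z 38.8
((602.5702514648438, 100.37911987304688), (105.3777084350586, 112.0395278930664), 1.1243337392807007)
top strip 1967
  X [589.7 598.9 653.4 679.1 680.7] Y [-277.7 -254.4  -95.3   15.2   19. ] z 7.1
side tube 2083
  X [608.  609.3 620.6 634.8 636.4] Y [-286.5 -285.  -219.4 -139.7 -132.2] z 122.0
side handle 474
  X [600.6 603.8 620.1 636.2 638. ] Y [-121.4 -120.7 -103.8  -84.7  -82.7] z 124.7
side lens 910
  X [591.2 595.1 622.4 649.3 653.4] Y [-67.8 -65.6 -37.9 -11.3  -7.2] z 111.4
side fence_y 50
  X [574.  574.4 584.9 597.1 598.4] Y [23.3 24.4 29.  33.  33.2] z 42.6
side fence_x 154
  X [673.2 673.6 677.8 681.7 682.2] Y [ 25.2  28.4  69.2 114.5 118.6] z 42.5
side fences all 240
  X [574.3 578.  675.8 681.7 682.4] Y [ 22.7  23.9  51.8 112.5 117.9] z 42.4
side top plate 1548
  X [553.6 557.2 595.5 646.8 652.1] Y [ 45.5  55.1 104.5 149.  153.4] z 38.6
((604.3190307617188, 98.23274230957031), (114.63683319091797, 102.90167999267578), 89.39458465576172)
side strip 3066
  X [589.5 603.7 666.3 680.5 681.8] Y [-285.3 -282.  -190.5    2.    16. ] z 7.2
```

```bash
cat >> h.py <<'E'
A=np.radians(-4.28); EX=np.array([np.cos(A),np.sin(A)]); EY=np.array([-np.sin(A),np.cos(A)]); X0,Y0=.6215,.0842
from scipy.spatial.transform import Rotation as Ro
def go(xs,ys,tipz):
    s=status.sense(); p=s["tool_pos"]; R=Ro.from_quat(s["tool_rot"])
    t=np.r_[(X0+xs/1e3)*EX+(Y0+ys/1e3)*EY, tipz/1e3+env.tcp_to_tips]
    M=R.as_matrix(); th=np.degrees(np.arctan2(M[1,0],M[0,0]))
    print("clk %.2f"%s["clock"],"tool x dir",round(th,2),"tilt z",np.round(M[:,2],4),"station now",np.round([(p[:2]@EX-X0)*1e3,(p[:2]@EY-Y0)*1e3,(p[2]-env.tcp_to_tips)*1e3],1))
    print("shift units",np.round(M.T@(t-p)/.03,3),"F st",np.round([s["force"][:2]@EX,s["force"][:2]@EY,s["force"][2]],1),"w",s["grip_width"],"ff",s["finger_force"])
E
python3 -c "
from h import *
go(-98,5,150)"
```

```text
clk 0.10 tool x dir 25.43 tilt z [-6.0e-04  1.8e-03 -1.0e+00] station now [-311.9 -626.8  230.2]
shift units [ 16.629 -14.756   2.704] F st [0.8 0.2 0.3] w 1.0010578315101641 ff 0.0
```

Request:
carry_out:
  xyz:
    - [0,0,0]
    - [0,0,0]
    - [0,0,0]
    - [0,0,0]
    - [0,0,0]
    - [0,0,0]
  yaw: [1,1,1,1,1,0.94]
  jaw: [0,0,0,0,0,0]

```text
clock: 0.6
tool_pos: [0.2683, -0.5643, 0.404]
tool_rot: [0.999, -0.039, -0.0, -0.001]
force: [0.3, 0.4, -0.1]
grip_width: 0.501
finger_force: 0.0
```

```bash
python3 -c "
from h import *
go(-98,5,150)"
```

```text
clk 0.60 tool x dir -4.52 tilt z [-4.0e-04  1.2e-03 -1.0e+00] station now [-311.8 -626.9  230.6]
shift units [  7.043 -21.09    2.706] F st [ 0.3  0.4 -0.1] w 0.5014984981254216 ff 0.0
```

Request:
carry_out:
  xyz:
    - [0.32,-0.96,0.1]
    - [0.32,-0.96,0.1]
    - [0.32,-0.96,0.1]
    - [0.32,-0.96,0.1]
    - [0.32,-0.96,0.1]
    - [0.32,-0.96,0.1]
    - [0.32,-0.96,0.1]
    - [0.32,-0.96,0.1]
  yaw: [0,0,0,0,0,0,0,0]
  jaw: [0,0,0,0,0,0,0,0]

```text
clock: 1.27
tool_pos: [0.3623, -0.3389, 0.38]
tool_rot: [0.999, -0.037, -0.0, -0.0]
force: [0.5, 0.1, 0.4]
grip_width: 0.504
finger_force: 0.0
```

Request:
carry_out:
  xyz:
    - [0.32,-0.96,0.1]
    - [0.32,-0.96,0.1]
    - [0.32,-0.96,0.1]
    - [0.32,-0.96,0.1]
    - [0.32,-0.96,0.1]
    - [0.32,-0.96,0.1]
    - [0.32,-0.96,0.1]
    - [0.32,-0.96,0.1]
  yaw: [0,0,0,0,0,0,0,0]
  jaw: [0,0,0,0,0,0,0,0]

```text
clock: 1.93
tool_pos: [0.4559, -0.1148, 0.3562]
tool_rot: [0.999, -0.037, -0.0, -0.0]
force: [-0.0, -0.8, 0.4]
grip_width: 0.503
finger_force: 0.0
```

Request:
carry_out:
  xyz:
    - [0.32,-0.96,0.1]
    - [0.32,-0.96,0.1]
    - [0.32,-0.96,0.1]
    - [0.32,-0.96,0.1]
    - [0.32,-0.96,0.1]
    - [0.32,-0.96,0.1]
    - [0,0,0]
  yaw: [0,0,0,0,0,0,0]
  jaw: [0,0,0,0,0,0,0]

```text
clock: 2.52
tool_pos: [0.5267, 0.0553, 0.3376]
tool_rot: [0.999, -0.035, -0.001, -0.001]
force: [-0.8, 0.2, 0.4]
grip_width: 0.498
finger_force: 0.0
```

```bash
python3 -c "
from h import *
im,d,ci=cam('wrist'); cv2.imwrite('pics/w1.png',im); np.savez('w1.npz',im=im,d=d)
print(np.round(ci['tool_from_camera'],3))
go(-98,5,16)"
```

```text
[[-0.001  0.955  0.298  0.077]
 [ 1.     0.001  0.001  0.001]
 [ 0.001  0.298 -0.955  0.03 ]
 [ 0.     0.     0.     1.   ]]
clk 2.57 tool x dir -4.05 tilt z [-1.9e-03  2.0e-04 -1.0e+00] station now [-100.7    8.6  164.3]
shift units [0.098 0.119 4.944] F st [ 0.3 -1.  -0.7] w 0.5038534903778257 ff 0.0
```

View pics/w1.png

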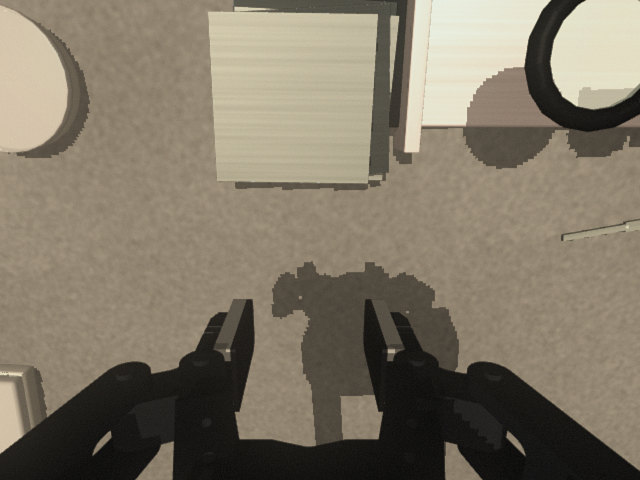

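Wrist view: the stack's near edge is at row ~182, cols 215–385. The half-open fingers are at cols 235 and 380, opposite that edge, and the dish (left) and tweezers (right) are clear. Next I'll measure the fingertip height from depth.

```bash
python3 -c "
from h import *
f=np.load('w1.npz'); ci=vision.camera_info('wrist'); ci['pose']=ci['tool_from_camera']; P=cloud(ci,f['d'])
m=(f['d']>0)&(P[...,2]<.19)&(P[...,2]>.12)&(abs(P[...,1])<.08)&(P[...,0]<.04)
for sgn in(-1,1):
  q=P[m&(sgn*P[...,1]>0)]*1e3; print(len(q),np.round(np.percentile(q,[0,1,50,99,100],axis=0),1))
# plate near edge
s=status.sense();M=Ro.from_quat(s['tool_rot']).as_matrix(); W=P@M.T+s['tool_pos']
k=(W[...,2]>.02)&(W[...,2]<.044)&(f['d']>0)
S=np.stack([(W[...,:2]@EX-X0)*1e3,(W[...,:2]@EY-Y0)*1e3],-1)
pl=k&(S[...,1]>-45)&(S[...,0]<48); print('plates st',np.round(np.percentile(S[pl],[.5,2,50,98,99.5],axis=0),1))
g=f['im'].min(-1)>150
fy=k&(W[...,2]>.038)&g&(S[...,1]<-44); print('fy',np.round(np.percentile(S[fy],[1,50,99],axis=0),1))
"
```

```text
5221 [[-12.  -52.5 120. ]
 [ -9.6 -50.6 120.1]
 [  9.7 -25.2 134.4]
 [ 14.3 -20.6 167.8]
 [ 15.  -20.5 171.3]]
5235 [[-12.3  21.6 120. ]
 [ -9.7  21.7 120.2]
 [  9.6  26.4 134.4]
 [ 14.1  51.7 167.9]
 [ 14.9  54.  171.8]]
plates st [[-287.9  -43.7]
 [-265.5  -41.1]
 [ -11.    25.1]
 [  39.   256.4]
 [  41.1  265.8]]
fy [[-46.2 -62.2]
 [ -1.3 -57.4]
 [ 37.9 -52.6]]
```

Request:
carry_out:
  xyz:
    - [0.05,0.1,1]
    - [0,0,1]
    - [0,0,1]
    - [0,0,1]
    - [0,0,0.7]
    - [0,0,0.27]
    - [0,0,0]
    - [0,0,0]
  yaw: [0,0,0,0,0,0,0,0.06]
  jaw: [0,0,0,0,0,0,0,0]

```text
clock: 3.23
tool_pos: [0.5276, 0.0481, 0.1902]
tool_rot: [0.999, -0.04, 0.0, 0.0]
force: [0.5, 0.1, 0.7]
grip_width: 0.501
finger_force: 0.0
```

```bash
python3 -c "
from h import *
go(-63,5,15)"
```

```text
clk 3.23 tool x dir -4.63 tilt z [ 3.e-04 -1.e-04 -1.e+00] station now [-98.9   3.1  16.8]
shift units [ 1.197 -0.071  0.059] F st [0.5 0.2 0.7] w 0.5009926701304531 ff 0.0
```

Request:
carry_out:
  xyz:
    - [0.12,0,0.03]
    - [0.12,0,0.02]
    - [0.12,0,0]
    - [0.12,0,0]
    - [0.12,0,0]
    - [0.12,0,0]
    - [0.12,0,0]
    - [0.1,0,0]
  yaw: [-0.06,0,0,0,0,0,0,0]
  jaw: [0,0,0,0,0,0,0,0]

```text
clock: 3.9
tool_pos: [0.5559, 0.0464, 0.188]
tool_rot: [0.999, -0.037, -0.0, -0.0]
force: [0.3, 1.0, -0.6]
grip_width: 0.503
finger_force: 0.3
```

Request:
carry_out:
  xyz:
    - [0.08,0,0]
    - [0.06,0,0]
    - [0.05,0,0]
    - [0,0,0]
    - [0,0,0]
  yaw: [0,0,0,0,0]
  jaw: [0,0,0,0,0]

```text
clock: 4.32
tool_pos: [0.5613, 0.046, 0.1881]
tool_rot: [0.999, -0.037, 0.0, -0.0]
force: [-0.0, 0.3, -0.1]
grip_width: 0.493
finger_force: 0.0
```

```bash
python3 -c "
from h import *
go(-61,5,15)"
```

```text
clk 4.32 tool x dir -4.27 tilt z [ 3.e-04  0.e+00 -1.e+00] station now [-65.2   3.6  14.7]
shift units [ 0.139 -0.047 -0.01 ] F st [-0.   0.3 -0.1] w 0.49313296310611604 ff 0.0
```

Continue in small steps until the force rises.

Request:
carry_out:
  xyz:
    - [0.04,0,0]
    - [0.04,0,0]
    - [0,0,0]
    - [0,0,0]
  yaw: [0,0,0,0]
  jaw: [0,0,0,0]

```text
clock: 4.65
tool_pos: [0.5636, 0.0458, 0.1881]
tool_rot: [0.999, -0.037, 0.0, -0.0]
force: [-1.1, 0.1, -0.2]
grip_width: 0.503
finger_force: 0.2
```

Request:
carry_out:
  xyz:
    - [0.04,0,0]
    - [0,0,0]
    - [0,0,0]
  yaw: [0,0,0]
  jaw: [0,0,0]

```text
clock: 4.9
tool_pos: [0.5648, 0.0458, 0.1881]
tool_rot: [0.999, -0.037, -0.0, -0.0]
force: [-1.0, -0.7, -0.0]
grip_width: 0.499
finger_force: 0.3
```

Request:
carry_out:
  xyz:
    - [0.04,0,0]
    - [0,0,0]
    - [0,0,0]
  yaw: [0,0,0]
  jaw: [0,0,0]

```text
clock: 5.15
tool_pos: [0.566, 0.0456, 0.188]
tool_rot: [0.999, -0.037, -0.0, 0.0]
force: [-1.2, -0.8, 0.2]
grip_width: 0.499
finger_force: 0.5
```

Request:
carry_out:
  xyz:
    - [0.03,0,0]
    - [0,0,0]
    - [0,0,0]
  yaw: [0,0,0]
  jaw: [0,0,0]

```text
clock: 5.4
tool_pos: [0.5669, 0.0456, 0.188]
tool_rot: [0.999, -0.037, -0.0, 0.0]
force: [-2.3, 0.3, -0.7]
grip_width: 0.498
finger_force: 0.7
```

Request:
carry_out:
  xyz:
    - [0.03,0,0]
    - [0,0,0]
    - [0,0,0]
  yaw: [0,0,0]
  jaw: [0,0,0]

```text
clock: 5.65
tool_pos: [0.5678, 0.0455, 0.188]
tool_rot: [0.999, -0.037, -0.0, 0.0]
force: [-1.9, -0.5, 0.3]
grip_width: 0.495
finger_force: 1.0
```

Request:
carry_out:
  xyz:
    - [0.03,0,0]
    - [0,0,0]
    - [0,0,0]
  yaw: [0,0,0]
  jaw: [0,0,0]

```text
clock: 5.9
tool_pos: [0.5682, 0.0455, 0.1878]
tool_rot: [0.999, -0.037, -0.001, 0.0]
force: [-5.5, 0.4, 1.3]
grip_width: 0.503
finger_force: 2.6
```

Request:
carry_out:
  xyz:
    - [0.03,0,0]
    - [0,0,0]
    - [0,0,0]
  yaw: [0,0,0]
  jaw: [0,0,0]

```text
clock: 6.15
tool_pos: [0.5685, 0.0456, 0.1875]
tool_rot: [0.999, -0.037, -0.003, -0.0]
force: [-7.2, -0.0, 3.4]
grip_width: 0.501
finger_force: 3.8
```

```bash
cat > look.py <<'E'
from h import *
import sys
n=sys.argv[1]; im,d,ci=cam(n); go(0,0,0)
s=status.sense()
if n=='wrist':
    T=np.eye(4); T[:3,:3]=Ro.from_quat(s['tool_rot']).as_matrix(); T[:3,3]=s['tool_pos']; ci['pose']=T@ci['tool_from_camera']
np.savez('last.npz',im=im,d=d)
r=[int(v) for v in sys.argv[3:7]] or [0,480,0,640]
c=im[r[0]:r[1],r[2]:r[3]]; k=min(780/c.shape[1],590/c.shape[0]); cv2.imwrite(f'pics/{sys.argv[2]}.png',cv2.resize(c,None,fx=k,fy=k,interpolation=cv2.INTER_CUBIC))
E
python3 look.py wrist w2 
```

```text
clk 6.20 tool x dir -4.26 tilt z [-5.e-03  3.e-04 -1.e+00] station now [-57.9   3.6  14.1]
shift units [1.934 0.122 0.459] F st [-6.6 -1.   2.2] w 0.49909735753825374 ff 3.803734115936095
```

View pics/w2.png

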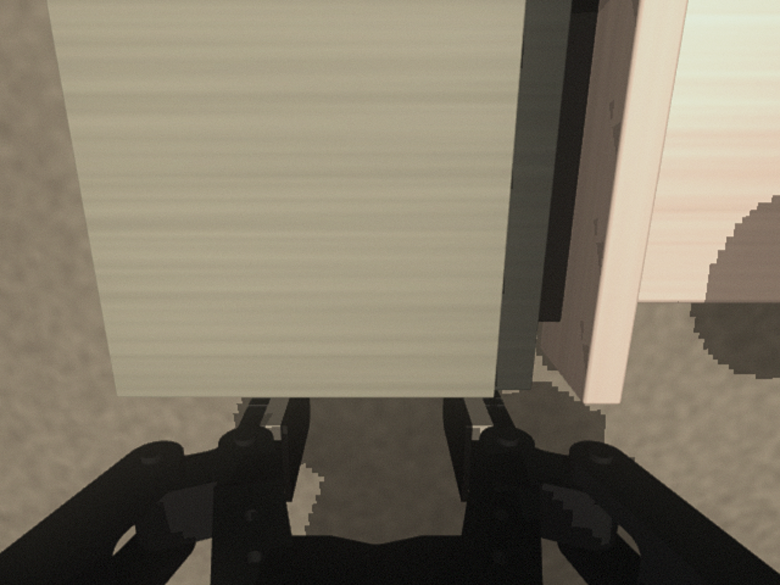

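Wrist view: the near (-x) edges now line up at row ~395 and the fingers are hidden under them. The plates still sit 10–20 mm short of the -y fence (cols 525–600). I'll press once more, back off, then rotate and go round to the +y side.

Request:
carry_out:
  xyz:
    - [0.05,0,0]
    - [0,0,0]
    - [0,0,0]
    - [-0.1,0,0]
    - [-0.5,0,0]
    - [-0.9,0,0]
  yaw: [0,0,0,0,0,0]
  jaw: [0,0,0,0,0,0]

```text
clock: 6.7
tool_pos: [0.5283, 0.0483, 0.1897]
tool_rot: [0.999, -0.037, 0.003, -0.0]
force: [-0.2, -1.0, -0.2]
grip_width: 0.503
finger_force: 0.0
```

Request:
carry_out:
  xyz:
    - [0,0,-1]
    - [0,0,-1]
    - [0,0,-1]
    - [0,0,0]
    - [0,0,0]
    - [0,0,0]
    - [0,0,0]
    - [0,0,0]
  yaw: [0,0,0,-1,-1,-1,-1,-1]
  jaw: [0,0,0,0,0,0,0,0]

```text
clock: 7.37
tool_pos: [0.5268, 0.0486, 0.279]
tool_rot: [0.983, 0.182, 0.002, 0.0]
force: [0.3, -0.4, -0.6]
grip_width: 0.5
finger_force: 0.0
```

Request:
carry_out:
  xyz:
    - [0,0,0]
    - [0,0,0]
    - [0,0,0]
    - [0,0,0]
    - [0,0,0]
    - [0,0,0]
    - [0,0,0]
    - [0,0,0]
  yaw: [-1,-1,-1,-1,-1,-1,-1,-1]
  jaw: [0,0,0,0,0,0,0,0]

```text
clock: 8.03
tool_pos: [0.5268, 0.0486, 0.2788]
tool_rot: [0.862, 0.507, 0.001, 0.001]
force: [-0.7, 0.2, -0.9]
grip_width: 0.505
finger_force: 0.0
```

Request:
carry_out:
  xyz:
    - [0,0,0]
    - [0,0,0]
    - [0,0,0]
    - [0,0,0]
    - [0,0,0]
    - [0,0,0]
  yaw: [-1,-1,-1,-1,-1,0]
  jaw: [0,0,0,0,0,0]

```text
clock: 8.53
tool_pos: [0.5267, 0.0486, 0.2788]
tool_rot: [0.733, 0.681, 0.001, 0.001]
force: [-0.2, -0.2, -1.0]
grip_width: 0.499
finger_force: 0.0
```

```bash
python3 -c "
from h import *
go(0,98,105)"
```

```text
clk 8.53 tool x dir 85.8 tilt z [ 2.7e-03 -1.0e-04 -1.0e+00] station now [-99.8   3.6 105.4]
shift units [3.143 3.333 0.023] F st [-0.2 -0.2 -1. ] w 0.4986149963069174 ff 0.0
```

Request:
carry_out:
  xyz:
    - [0.8,0.84,0]
    - [0.8,0.84,0]
    - [0.8,0.84,0]
    - [0.74,0.81,0]
    - [0,0,1]
    - [0,0,1]
    - [0,0,0.7]
    - [0,0,0.3]
  yaw: [0,0,0,0,0,0,0,0]
  jaw: [0,0,0,0,0,0,0,0]

```text
clock: 9.2
tool_pos: [0.6317, 0.1352, 0.1841]
tool_rot: [0.734, 0.68, -0.002, -0.002]
force: [-1.1, -0.1, 0.0]
grip_width: 0.499
finger_force: 0.0
```

Request:
carry_out:
  xyz:
    - [0,0,0]
    - [-0.12,0,0]
    - [-0.12,0,0]
    - [-0.12,0,0]
    - [-0.12,0,0]
    - [-0.12,0,0]
    - [-0.12,0,0]
    - [-0.12,0,0]
  yaw: [0,0,0,0,0,0,0,0]
  jaw: [0,0,0,0,0,0,0,0]

```text
clock: 9.87
tool_pos: [0.6311, 0.1095, 0.1886]
tool_rot: [0.733, 0.68, 0.0, 0.0]
force: [0.1, 2.1, 0.8]
grip_width: 0.501
finger_force: 1.3
```

```bash
python3 -c "
from h import *
go(0,59,15)"
```

```text
clk 9.87 tool x dir 85.71 tilt z [ 7.e-04  2.e-04 -1.e+00] station now [-0.4 72.1 15.2]
shift units [-0.438  0.012  0.006] F st [-0.   2.1  0.8] w 0.5006714738377178 ff 1.3232840434648097
```

Request:
carry_out:
  xyz:
    - [-0.1,0,0]
    - [-0.1,0,0]
    - [-0.08,0,0]
    - [-0.06,0,0]
    - [-0.05,0,0]
    - [0,0,0]
    - [0,0,0]
  yaw: [0,0,0,0,0,0,0]
  jaw: [0,0,0,0,0,0,0]

```text
clock: 10.45
tool_pos: [0.6301, 0.0989, 0.1881]
tool_rot: [0.733, 0.68, 0.0, -0.0]
force: [0.6, 3.9, 0.3]
grip_width: 0.5
finger_force: 2.3
```

Request:
carry_out:
  xyz:
    - [-0.04,0,0]
    - [0,0,0]
    - [0,0,0]
  yaw: [0,0,0]
  jaw: [0,0,0]

```text
clock: 10.7
tool_pos: [0.6301, 0.0985, 0.1881]
tool_rot: [0.733, 0.68, 0.001, -0.001]
force: [0.2, 8.9, -1.0]
grip_width: 0.497
finger_force: 4.3
```

Request:
carry_out:
  xyz:
    - [-0.04,0,0]
    - [0,0,0]
    - [0,0,0]
  yaw: [0,0,0]
  jaw: [0,0,0]

```text
clock: 10.95
tool_pos: [0.63, 0.0981, 0.1882]
tool_rot: [0.733, 0.68, 0.002, -0.002]
force: [2.0, 13.2, -1.7]
grip_width: 0.497
finger_force: 6.2
```

Request:
carry_out:
  xyz:
    - [0.1,0,0]
    - [0.5,0,0]
    - [0.8,0,0]
    - [0,0,-1]
    - [0,0,-1]
    - [0,0,-1]
    - [-0.7,-0.8,0]
    - [-0.8,-0.8,0]
  yaw: [0,0,0,0,0,0,0,0]
  jaw: [0,0,0,0,0,0,0,0]

```text
clock: 11.62
tool_pos: [0.5831, 0.0973, 0.2819]
tool_rot: [0.732, 0.681, 0.002, 0.003]
force: [-0.8, -0.7, -0.1]
grip_width: 0.498
finger_force: 0.0
```

Request:
carry_out:
  xyz:
    - [-0.8,-0.8,0]
    - [-0.8,-0.8,0]
    - [0,0,0]
    - [0,0,0]
    - [0,0,0]
    - [0,0,0]
    - [0,0,0]
    - [0,0,0]
  yaw: [0,0,1,1,1,1,1,1]
  jaw: [0,0,0,0,0,0,0,0]

```text
clock: 12.28
tool_pos: [0.5304, 0.0524, 0.2782]
tool_rot: [0.885, 0.465, -0.0, 0.0]
force: [0.4, -0.4, -0.3]
grip_width: 0.498
finger_force: 0.0
```

Request:
carry_out:
  xyz:
    - [0,0,0]
    - [0,0,0]
    - [0,0,0]
    - [0,0,0]
    - [0,0,0]
    - [0,0,0]
    - [0,0,0]
    - [0,0,0]
  yaw: [1,1,1,1,1,1,1,1]
  jaw: [0,0,0,0,0,0,0,0]

```text
clock: 12.95
tool_pos: [0.5304, 0.0525, 0.2781]
tool_rot: [0.991, 0.135, -0.0, 0.001]
force: [1.2, -0.4, -0.1]
grip_width: 0.498
finger_force: 0.0
```

Request:
carry_out:
  xyz:
    - [0,0,0]
    - [0,0,0]
    - [0,0,0]
    - [0,0,0]
    - [0,0,0]
    - [0,0,0]
  yaw: [1,1,1,1,0,0]
  jaw: [0,0,0,0,0,0]

```text
clock: 13.45
tool_pos: [0.5304, 0.0524, 0.2781]
tool_rot: [0.999, -0.036, -0.0, 0.0]
force: [0.4, 0.9, -0.7]
grip_width: 0.501
finger_force: 0.0
```

```bash
python3 look.py wrist w3; python3 -c "
from h import *
go(-72,0,15)"
```

```text
clk 13.50 tool x dir -4.15 tilt z [-1.e-04 -5.e-04 -1.e+00] station now [-96.4   7.6 104.7]
shift units [3.214 0.26  3.491] F st [-0.2 -0.   0.3] w 0.49686797424421447 ff 0.0
clk 13.50 tool x dir -4.15 tilt z [-1.e-04 -5.e-04 -1.e+00] station now [-96.4   7.6 104.7]
shift units [0.814 0.255 2.991] F st [-0.2 -0.   0.3] w 0.49686797424421447 ff 0.0
```

View pics/w3.png

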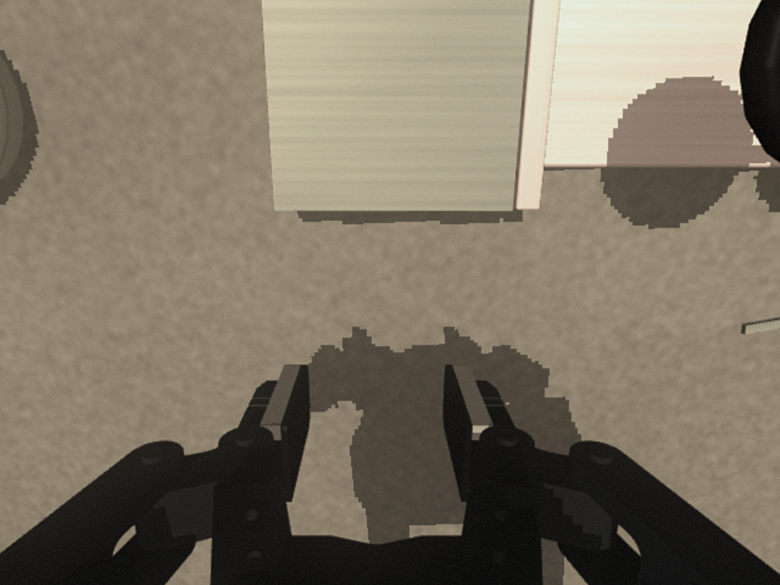

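Wrist view: the stack is one clean block, touching the -y fence (line at cols 518–530). Its near edge at row 210 is level with the fence end. I'll tap once more on the -x side to be sure.

Request:
carry_out:
  xyz:
    - [0,0.2,1]
    - [0,0,1]
    - [0,0,0.7]
    - [0,0,0.3]
    - [0.3,0,0]
    - [0.3,0,0]
    - [0.2,0,0]
    - [0.15,0,0]
  yaw: [0,0,0,0,0,0,0,0]
  jaw: [0,0,0,0,0,0,0,0]

```text
clock: 14.17
tool_pos: [0.5608, 0.044, 0.1906]
tool_rot: [0.999, -0.037, 0.002, 0.0]
force: [0.8, -0.4, -0.2]
grip_width: 0.5
finger_force: 0.0
```

Request:
carry_out:
  xyz:
    - [0.1,0,0]
    - [0.06,0,0]
    - [0.05,0,0]
    - [0.05,0,0]
    - [0,0,0]
  yaw: [0,0,0,0,0]
  jaw: [0,0,0,0,0]

```text
clock: 14.58
tool_pos: [0.5663, 0.0435, 0.1882]
tool_rot: [0.999, -0.037, 0.0, 0.0]
force: [0.2, -0.3, 0.1]
grip_width: 0.502
finger_force: 0.0
```

Request:
carry_out:
  xyz:
    - [0.06,0,0]
    - [0,0,0]
    - [0,0,0]
  yaw: [0,0,0]
  jaw: [0,0,0]

```text
clock: 14.83
tool_pos: [0.5677, 0.0435, 0.1879]
tool_rot: [0.999, -0.037, -0.0, -0.0]
force: [-1.2, -0.0, 0.5]
grip_width: 0.499
finger_force: 0.5
```

Request:
carry_out:
  xyz:
    - [0.04,0,0]
    - [0.03,0,0]
    - [0,0,0]
    - [0,0,0]
  yaw: [0,0,0,0]
  jaw: [0,0,0,0]

```text
clock: 15.17
tool_pos: [0.5686, 0.0434, 0.187]
tool_rot: [0.999, -0.037, -0.003, -0.0]
force: [-6.6, 1.0, 3.0]
grip_width: 0.5
finger_force: 3.7
```

Request:
carry_out:
  xyz:
    - [0.03,0,0]
    - [0,0,0]
    - [0,0,0]
  yaw: [0,0,0]
  jaw: [0,0,0]

```text
clock: 15.42
tool_pos: [0.569, 0.0434, 0.1867]
tool_rot: [0.999, -0.037, -0.004, -0.0]
force: [-9.5, 1.1, 4.3]
grip_width: 0.502
finger_force: 4.8
```

Request:
carry_out:
  xyz:
    - [-0.15,0,0]
    - [-0.8,0,0]
    - [-0.2,0,-1]
    - [0,0,-1]
    - [0,0,-1]
    - [0,0,-1]
    - [0,0,-1]
    - [0,0,0]
  yaw: [0,0,0,0,-1,-1,-1,-1]
  jaw: [0,0,0,0,-1,-1,-1,-1]

```text
clock: 16.08
tool_pos: [0.5386, 0.0457, 0.3465]
tool_rot: [0.99, 0.139, 0.007, 0.001]
force: [1.1, -0.8, 0.9]
grip_width: 0.993
finger_force: 0.0
```

Request:
carry_out:
  xyz:
    - [0,0,0]
    - [0,0,0]
    - [0,0,0]
    - [0,0,0]
    - [0,0,0]
    - [0,0,0]
    - [0,0,0]
    - [0,0,0]
  yaw: [-1,-1,-1,-1,-1,-1,-1,-1]
  jaw: [-1,-1,-1,-1,-1,-1,-1,-1]

```text
clock: 16.75
tool_pos: [0.5367, 0.0457, 0.3384]
tool_rot: [0.883, 0.469, 0.001, 0.0]
force: [-0.4, 0.2, 0.3]
grip_width: 0.994
finger_force: 0.0
```

Request:
carry_out:
  xyz:
    - [0,0,0]
    - [0,0,0]
    - [0,0,0]
    - [0,0,0]
    - [0,0,0]
    - [0,0,0]
    - [0,0,0]
  yaw: [-1,-1,-1,-1,-1,-1,0]
  jaw: [-1,-1,-1,-1,-1,-1,-1]

```text
clock: 17.33
tool_pos: [0.5367, 0.0457, 0.3384]
tool_rot: [0.733, 0.681, 0.001, 0.001]
force: [-0.1, -0.5, -0.1]
grip_width: 0.997
finger_force: 0.0
```

```bash
python3 -c "
from h import *
go(-0.5,-185,165)"; python3 look.py top t2 160 270 320 590
```

```text
clk 17.33 tool x dir 85.8 tilt z [ 1.5e-03 -1.0e-04 -1.0e+00] station now [-89.8   1.5 165. ]
shift units [-6.220e+00  2.966e+00  4.000e-03] F st [-0.1 -0.5 -0.1] w 0.9969046938211704 ff 0.0
clk 17.38 tool x dir 85.62 tilt z [ 1.3e-03 -1.0e-04 -1.0e+00] station now [-89.8   1.5 164.9]
shift units [-0.043  2.986  5.502] F st [ 0.9 -0.3  0. ] w 0.9997488194451453 ff 0.0
```

View pics/t2.png

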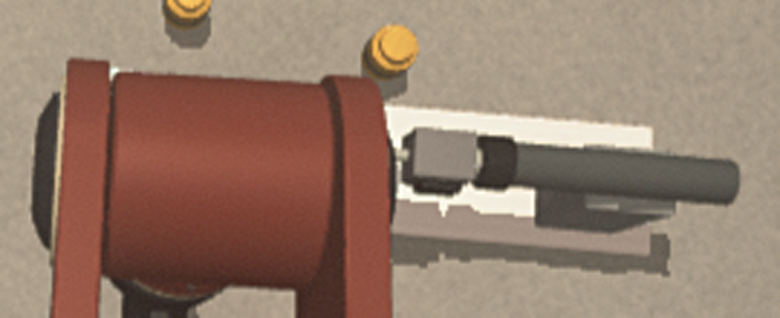

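Top view: the arm hides the stack. The handle (about (445,152) in the crop) and the objectives haven't moved. Next, move above the handle.

Request:
carry_out:
  xyz:
    - [-0.89,0.42,0]
    - [-0.89,0.42,0]
    - [-0.89,0.42,0]
    - [-0.89,0.42,0]
    - [-0.89,0.42,0]
    - [-0.89,0.43,0]
    - [-0.88,0.43,0]
    - [0,0,0]
  yaw: [0,0,0,0,0,0,0,0]
  jaw: [-1,-1,-1,-1,-1,-1,-1,-1]

```text
clock: 18.05
tool_pos: [0.6123, -0.1512, 0.3384]
tool_rot: [0.735, 0.678, -0.0, 0.002]
force: [-0.1, 1.1, 0.4]
grip_width: 1.005
finger_force: 0.0
```

```bash
python3 look.py wrist w4; python3 -c "
from h import *
go(-0.5,-185,91)
f=np.load('last.npz'); ci=vision.camera_info('wrist'); s=status.sense()
T=np.eye(4); T[:3,:3]=Ro.from_quat(s['tool_rot']).as_matrix(); T[:3,3]=s['tool_pos']; ci['pose']=T@ci['tool_from_camera']
P=cloud(ci,f['d']); X=(P[...,:2]@EX-X0)*1e3; Y=(P[...,:2]@EY-Y0)*1e3; z=P[...,2]*1e3
m=(f['d']>0)&(z>121)&(z<131)&(abs(X)<32)&(Y>-215)&(Y<-158)
print(m.sum(),np.round(np.percentile(X[m],[1,5,50,95,99]),1),np.round(np.percentile(Y[m],[1,5,50,95,99]),1),np.median(z[m]))
"
```

```text
clk 18.10 tool x dir 85.43 tilt z [ 8.e-04 -5.e-04 -1.e+00] station now [  -0.3 -187.4  164.8]
shift units [ 6.249 -0.026  5.489] F st [-0.2  0.3  1. ] w 1.0028843518710542 ff 0.0
clk 18.10 tool x dir 85.43 tilt z [ 8.e-04 -5.e-04 -1.e+00] station now [  -0.3 -187.4  164.8]
shift units [ 0.081 -0.008  2.458] F st [-0.2  0.3  1. ] w 1.0028843518710542 ff 0.0
6681 [-19.6 -16.    0.5  15.6  17.3] [-214.3 -211.6 -183.9 -163.8 -162.5] 126.13424980114482
```

View pics/w4.png

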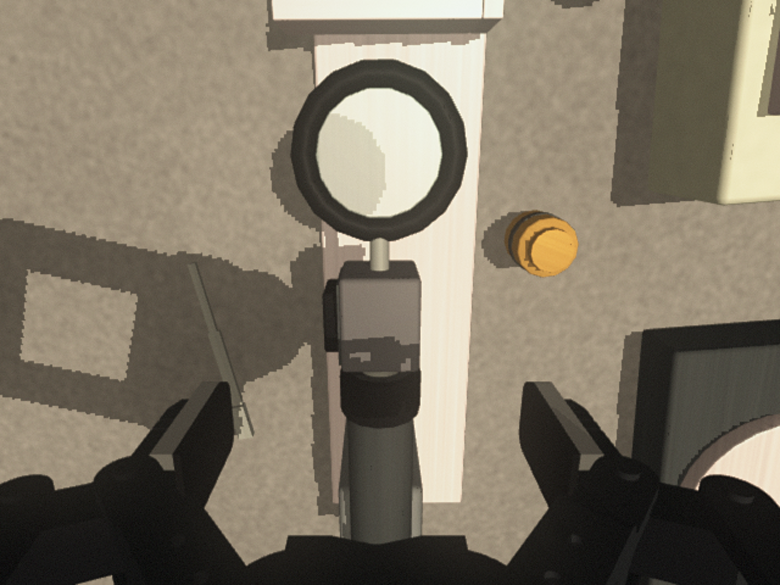

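Wrist view: the handle is at cols 340–420 with its button on the left (-x), between the open fingers and centred to about 1 mm. Now descend and grip.

Request:
carry_out:
  xyz:
    - [0.1,0,0.8]
    - [0,0,0.8]
    - [0,0,0.6]
    - [0,0,0.25]
    - [0,0,0]
    - [0,0,0]
  yaw: [-0.05,0,0,0,0,0]
  jaw: [-1,-1,-1,-1,-1,-1]

```text
clock: 18.6
tool_pos: [0.6115, -0.1434, 0.2649]
tool_rot: [0.731, 0.682, 0.0, -0.0]
force: [-0.0, 0.3, 0.6]
grip_width: 1.003
finger_force: 0.0
```

Request:
carry_out:
  xyz:
    - [0,0,0]
    - [0,0,0]
    - [0,0,0]
    - [0,0,0]
    - [0,0,0]
    - [0,0,0]
    - [0,0,0]
    - [0,0,0]
  yaw: [0,0,0,0,0,0,0,0]
  jaw: [1,1,1,1,1,1,1,1]
  grip_force: 50

```text
clock: 19.27
tool_pos: [0.6132, -0.1441, 0.2664]
tool_rot: [0.732, 0.682, 0.003, 0.003]
force: [10.2, -0.4, -1.7]
grip_width: 0.377
finger_force: 53.9
```

```bash
python3 -c "
from h import *
go(-0.5,-184,91)"
```

```text
clk 19.27 tool x dir 85.95 tilt z [ 0.008  -0.0012 -1.    ] station now [   0.7 -182.1   93. ]
shift units [-0.062 -0.042  0.067] F st [10.2  0.3 -1.7] w 0.37744937869977985 ff 53.9493727684021
```

Request:
carry_out:
  xyz:
    - [0.1,0.06,0]
    - [0.2,0,0]
    - [0.25,0,0]
    - [0.25,0,0]
    - [0.25,0,0]
    - [0.25,0,0]
    - [0.25,0,0]
    - [0.25,0,0]
  yaw: [0,0,0,0,0,0,0,0]
  jaw: [1,1,1,1,1,1,1,1]

```text
clock: 19.93
tool_pos: [0.6178, -0.091, 0.2664]
tool_rot: [0.732, 0.682, 0.0, 0.002]
force: [1.9, -5.3, 2.2]
grip_width: 0.377
finger_force: 51.7
```

```bash
python3 -c "
from h import *
go(0,-65,92)"
```

```text
clk 19.93 tool x dir 85.93 tilt z [ 0.0036 -0.0035 -1.    ] station now [   1.4 -128.9   93. ]
shift units [ 2.129 -0.039  0.028] F st [ 2.3 -5.1  2.2] w 0.376709292392407 ff 51.67464852333069
```

Request:
carry_out:
  xyz:
    - [0.27,0,0]
    - [0.27,0,0]
    - [0.27,0,0]
    - [0.27,0,0]
    - [0.27,0,0]
    - [0.27,0,0]
    - [0.2,0,0]
    - [0.1,0,0]
  yaw: [0,0,0,0,0,0,0,0]
  jaw: [1,1,1,1,1,1,1,1]

```text
clock: 20.6
tool_pos: [0.622, -0.0334, 0.2664]
tool_rot: [0.732, 0.682, 0.0, 0.003]
force: [4.0, -6.2, 1.8]
grip_width: 0.377
finger_force: 51.9
```

Request:
carry_out:
  xyz:
    - [0.1,0,0]
    - [0.06,0,0]
    - [0.04,0,0]
    - [0,0,0]
  yaw: [0,0,0,0]
  jaw: [1,1,1,1]

```text
clock: 20.93
tool_pos: [0.6225, -0.0278, 0.2664]
tool_rot: [0.732, 0.682, 0.0, 0.003]
force: [3.4, -5.3, 2.5]
grip_width: 0.374
finger_force: 51.9
```

```bash
python3 -c "
from h import *
go(0,-62,92)"
```

```text
clk 20.93 tool x dir 85.93 tilt z [ 0.0041 -0.0031 -1.    ] station now [  1.3 -65.4  93. ]
shift units [ 0.114 -0.043  0.034] F st [ 3.8 -5.   2.5] w 0.3737232268375693 ff 51.92590534687042
```

Push on in small steps until the force jumps at the stop.

Request:
carry_out:
  xyz:
    - [0.05,0,0]
    - [0.05,0,0]
    - [0,0,0]
  yaw: [0,0,0]
  jaw: [1,1,1]

```text
clock: 21.18
tool_pos: [0.6227, -0.0249, 0.2664]
tool_rot: [0.732, 0.682, 0.0, 0.003]
force: [4.1, -5.3, 2.8]
grip_width: 0.377
finger_force: 52.0
```

Request:
carry_out:
  xyz:
    - [0.05,0,0]
    - [0,0,0]
    - [0,0,0]
  yaw: [0,0,0]
  jaw: [1,1,1]

```text
clock: 21.43
tool_pos: [0.6227, -0.0239, 0.2664]
tool_rot: [0.732, 0.681, -0.0, 0.003]
force: [3.8, -8.3, 2.1]
grip_width: 0.377
finger_force: 51.9
```

Request:
carry_out:
  xyz:
    - [0.05,0,0]
    - [0,0,0]
    - [0,0,0]
  yaw: [0,0,0]
  jaw: [1,1,1]

```text
clock: 21.68
tool_pos: [0.6228, -0.0234, 0.2664]
tool_rot: [0.732, 0.681, -0.001, 0.004]
force: [3.4, -12.1, 1.9]
grip_width: 0.377
finger_force: 51.7
```

```bash
python3 look.py side s3 180 480 250 620
```

```text
clk 21.73 tool x dir 85.89 tilt z [ 0.0037 -0.007  -1.    ] station now [  1.3 -61.1  93. ]
shift units [ 2.058 -0.05   3.087] F st [  3.9 -12.1   2.5] w 0.372583326817059 ff 51.70635759830475
```

View pics/s3.png

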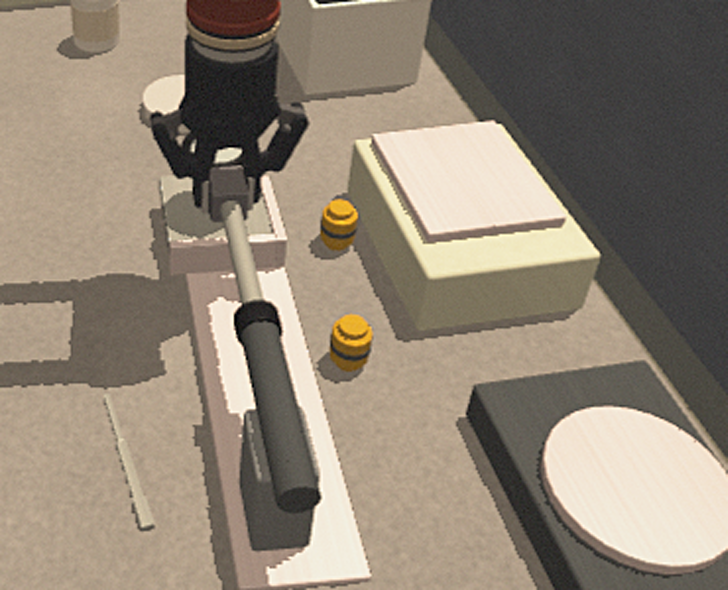

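Side view: the boom is fully out, with the handle held at about (228,195) and the lens over the squared stack in the corner. The objectives and tweezers are where they were. TCP travel was 121 mm, and the force jumped at the stop. Handing in.

```bash
python3 -c "
from station import job_done
print(job_done())"
```

```text
the job is handed in; nothing more can be done
None
```

I handed the job in at about 22 s: the stack is squared against both fences, and the arm is still holding the magnifier at the second stop with the button in. The wrist camera showed the stack flush after the -x and +y taps; after one more -x tap I couldn't get a clear view of it.

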